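# Clip the T-handled locking key back into its rack

## Task

Put the T-handled steel key away: carry it to the wooden rack, lay its shank lengthwise over the two spring clips and press it straight down from above until it snaps fully home in both, then stop pushing and let go. Do not drop it in and do not force it against the bottom; either end of the rack may have the handle.

Things in the scene. Friction and masses are not known exactly. Their poses are not given: they have to be found in the camera images.
- key: Loose steel T-shaped key lying flat, 0.18 to 0.35 kg: straight round shank, 16 mm thick, 160 mm long, with a round crossbar (84 x 16 mm) across one end. The L-shaped key and the straight bar beside it are not wanted. Origin: the place to grip, on the shank's axis (8 mm above the table as it lies), 72 mm from the plain end, 80 mm from the crossbar's axis; x along the shank to the crossbar, z up.
- rack: The key's rack, fixed: a wooden board 150 x 80 x 14 mm with two steel spring clips standing on it, 80 mm apart along its length. Origin: centre of the board's underside, on the table; x lengthwise through both clips, z up. Between the clips (64 mm) only the bare board, 14 mm high, lies under the shank: the fingers fit there.
- seat (a point): Point on the rack midway between the clips where the key's origin comes to rest (up to 18 mm off lengthwise is fine): 50 mm above the table, 8 mm above the clips' flat seats. Axes as the rack's.
- throat (a point): Point 8 mm above the seat point, between the clips' throats. Each clip is 16 mm long, its two sprung jaws flared: lip tips 40 mm apart, 72 mm above the table, narrowing to an 8 mm throat here. The shank meets the lips with its axis about 18 mm above the seat point; pressing through both clips peaks at 12 to 20 N some 14 mm above it, then the jaws close over the shank and hold it on the seats.
Things that resemble listed ones, but are neither listed nor needed, are in the scene too. Leave any black or orange look-alike of the key alone.

How it is judged:
On the way:
1. the key is brought over both clips, lengthwise, still above their throats (horizontal distance between key and seat below 0.03 m and angle between the x axis of key and the x axis of seat, either way round below 0.35 rad and z of key in the frame of seat between 0.013 and 0.12 m), for 0.05 s.
At the end, for the whole second after the job is handed in: The key's shank lies snapped down in both clips and at rest: its origin within 5 mm in height, 6 mm across and 18 mm lengthwise of the seat point, and parallel to the rack within 10 degrees, either way round (x of key in the frame of seat between -0.018 and 0.018 m and y of key in the frame of seat between -0.006 and 0.006 m and z of key in the frame of seat between -0.005 and 0.005 m and angle between the x axis of key and the x axis of seat, either way round below 0.17 rad and linear speed of key below 0.02 m/s); the robot touches nothing.
It fails at once if the key is forced: pressed on the rack with more than 70 N (contact force between key and rack above 70 N).
It fails at once if the key is dropped: it falls freely at over 0.5 m/s above the clips (contact force between the fingers and key below 0.01 N and linear speed of key above 0.5 m/s and z of key in the frame of seat above 0.014 m).
It also fails if it takes over 38 s, if anything falls off the work surface, if the arm or the gripper's body presses on something with over 40 N, if the wrist force passes 120 N, or if a joint passes its speed limit or range.

## Robot

A 6-joint arm with a two-finger parallel gripper is mounted at the origin on the work surface. World frame = base frame: x ahead of the robot, y to its left, z up, the work surface at z = 0. Lengths are in m, angles in rad, forces in N, time in s.
With the tool pointing down it reaches from about 0.375 to 0.9 m from the base axis. Payload 3.1 kg.
Tool frame: the origin (TCP) lies at the very end of the fingers, on their centre line; the grasp point (between the pads) lies 19 mm behind it (manip.tcp_to_grasp is the distance from the TCP to the grasp point, in m); z points along the fingers, y is the line along which they close (so a half turn about z gives the same grasp; the last joint's range is limited). The gripper opens to 85 mm and grips with 20 to 120 N. Pads are 22 mm wide; open, the fingers measure 114 mm over their backs; the gripper's body (76 mm by 85 mm) begins 54 mm behind the grasp point. The pads swing forward as they close: fully open they stand 13 mm farther back than shut.
Start: joints at [-1.48, 0.527, 1.433, -0, 1.181, -0.178], TCP at [0.167, -0.602, 0.201] pointing down, gripper open.
Joint ranges: [-3.08, 3.08], [-0.75, 2.2], [0.22, 2.44], [-1.43, 4.57], [0, 2.65], [-2.85, 2.85]. Speed limits (rad/s): [2.79, 2.79, 3.14, 3.14, 3.14, 3.14].

## Interface

Orientations are given as a unit quaternion [x, y, z, w].
In Python, from station import manip gives the robot as it stands. The module is installed in compiled form; this text tells all that it offers.
- The arm moves only by the tool step_arm, never from a script. Its argument "commands" is one flat list of numbers, 6 for each row, row after row: the shift along the tool's x, y, z in m, then the turn, a rotation vector about the tool's x, y, z in degrees. A call has exactly 10 rows; each row is the pose to reach, as a shift and turn from the pose commanded when the call began, along the tool's axes at that moment; what a row does not reach only later rows make up. A row lasts 1/10 s, in which the tool goes at most 50 mm and 8.59 degrees, less where a joint would pass 70% of its speed; a pose out of reach is approached as far as the arm can. A call with a gripper value outside its range is refused whole. "jaw" is the opening in per cent of the stroke, from 0 (shut) to 100 (fully open), set as the call begins (left out, the last holds). The fingers move at their own pace and stop on an object; "grip_force" is the grip in N (left out, the last holds). Time passes only in rows, so rows that repeat a pose let the fingers close, or fill a call up. It gives the time, the measured TCP pose, the force, the opening and the grip force at its end, in the units of the state.
- manip.sense(): the state, without advancing time (a new reading comes with each control period).
- manip.snapshot(name): name is "scene" or "top" or "wrist"; returns a dict with "pixels" (384x512x3 uint8, blue, green, red), "fx", "fy", "cx", "cy" (pixels), "R" (3x3) and "t" (3): a world point X has camera coordinates R X + t; the wrist camera has in their place "mount" (4x4, takes a point from camera to tool coordinates, whose origin is the TCP and whose axes are the flange's). Camera axes: x right, y down, z forward; pixel columns grow to the right and rows downward; lengths in m; the calibration is good to about 2 mm. A picture is of the moment at which its call begins: read the wrist's pose just before it. There is no depth.
- manip.sign_off(): hands the job in; it is judged then, once.
The state is a dict: "t": time; "q": joint angles; "qd": joint speeds; "tau": joint torques, N m; "tcp_pos": TCP position; "tool_rot": TCP orientation; "force": force on the tool from outside, world axes, zero at the start; "ft_torque": the same for the moment, N m; "finger_gap": opening from 0.0 (shut) to 1.0 (fully open); "gripper_force": force on a finger pad.
Only numpy, scipy, OpenCV 4.12 (cv2) and the standard library are available. Lean on these libraries where they do the work, as an engineer would, in place of code of your own. Each camera call takes 0.05 s, during which the arm holds its last target. There are 200 camera calls.

## Working session

There is one attempt and no reset: what is moved stays moved. The work goes in short steps, Python scripts to look and compute and a tool call to move; the robot and the scene stay as the last step left them, time stands still between calls to the robot, and variables do not carry over. Pictures are saved under pics/ and viewed, at most 10 in all, crops included, and the job is handed in when it is done.

Besides the shell and the picture viewer there is one more tool, called after ">>>" as a command line: name --argument value ..., lists and objects as JSON in quotes. step_arm: Moves the arm, as the interface text tells. Its arguments: {"type":"object","properties":{"commands":{"type":"array","items":{"type":"number"}},"jaw":{"type":"number"},"grip_force":{"type":"number"}},"required":["commands"]}

```bash
mkdir -p pics; python3 - <<'E'
from station import manip
import cv2,pickle
s=manip.sense();print({k:s[k] for k in('t','tcp_pos','tool_rot','finger_gap')})
for n in('top','scene'):
    d=manip.snapshot(n);pickle.dump(d,open(n+'.pkl','wb'));cv2.imwrite(f'pics/{n}0.png',cv2.resize(d['pixels'],None,fx=1.5,fy=1.5))
    print(n,d['fx'],d['cx'],d['cy'],d['R'],d['t'])
E
```

```text
{'t': 0.0, 'tcp_pos': array([ 0.16651247, -0.60157834,  0.19981654]), 'tool_rot': array([ 9.90912172e-01,  1.34505843e-01,  2.96491447e-05, -1.11592210e-03]), 'finger_gap': 1.0016248513979948}
top 467.0193567298943 253.1444586430709 181.7321839670171 [[-0.01415725 -0.99987144  0.00752796]
 [-0.99227081  0.01312059 -0.12339562]
 [ 0.12328099 -0.00921672 -0.992329  ]] [0.021004   0.45113861 1.2032324 ]
scene 385.5014323165396 257.0462451289415 190.95512350838587 [[ 0.3798183   0.92487156 -0.01872572]
 [ 0.63294367 -0.27458787 -0.72386726]
 [-0.6746261   0.26308571 -0.6896851 ]] [-0.18163908 -0.22065986  1.21798481]
```

View pics/top0.png

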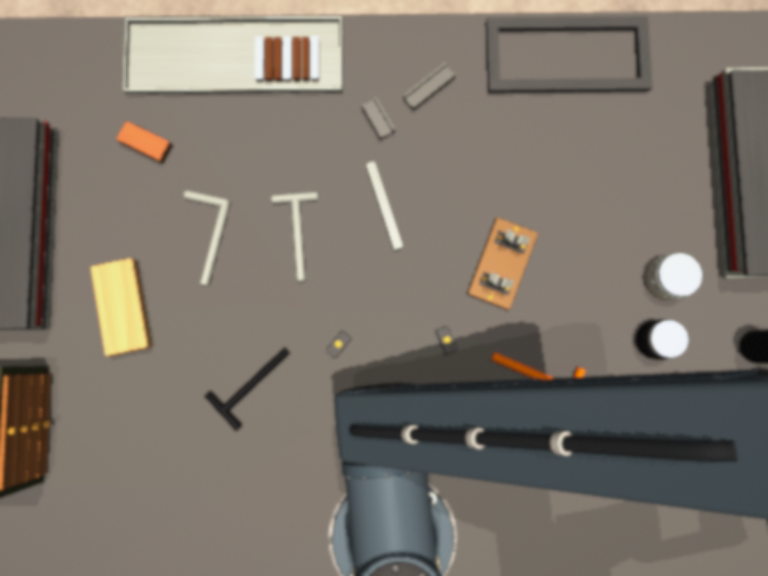

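View pics/scene0.png

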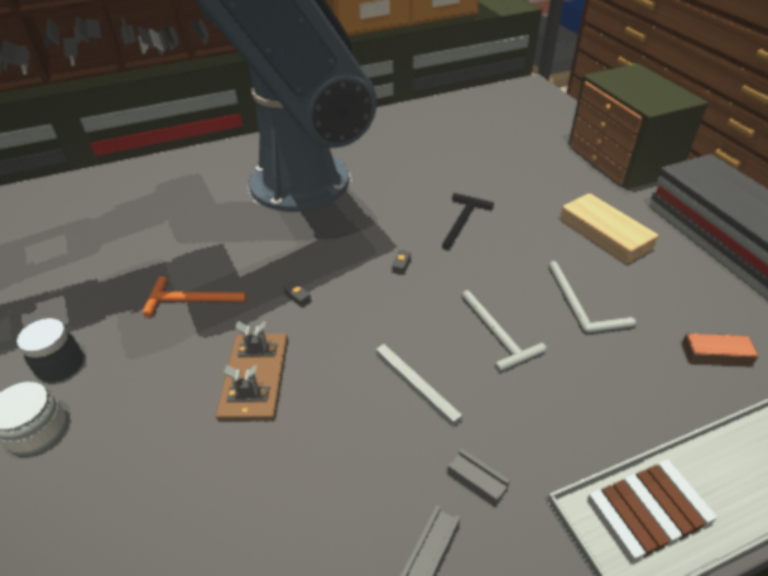

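The top view shows the T key (1.5x pixels) with its crossbar at about (295,197) and shank down to (300,279). The rack is at about (503,263), with clips at (513,239) and (496,283). The scene view agrees: T key near (505,330), rack near (253,375).

```bash
cat >h.py <<'E'
import numpy as np,cv2
def ray(d,uv,z):
    uv=np.atleast_2d(uv).astype(float);c=np.c_[(uv[:,0]-d['cx'])/d['fx'],(uv[:,1]-d['cy'])/d['fy'],np.ones(len(uv))]
    w=c@d['R'];o=-d['R'].T@d['t'];return o+w*((z-o[2])/w[:,2])[:,None]
def blob(mask,near):
    n,l,st,ce=cv2.connectedComponentsWithStats(mask.astype(np.uint8))
    ids=[i for i in range(1,n) if st[i,4]>60];i=min(ids,key=lambda i:np.hypot(*(ce[i]-near)));return l==i
def pix(m): v,u=np.nonzero(m);return np.c_[u,v]
def axis(p):
    c=p.mean(0);w,v=np.linalg.eigh(np.cov((p-c).T));return c,v[:,1],w
E
python3 - <<'E'
from h import *;import pickle
for n,k,r in(('top',(198,152),(335,175)),('scene',(337,220),(168,250))):
    d=pickle.load(open(n+'.pkl','rb'));im=d['pixels'];hsv=cv2.cvtColor(im,cv2.COLOR_BGR2HSV);g=im.min(2).astype(int)
    m=blob(g>135,k);P=ray(d,pix(m),.008)[:,:2]
    # shank: principal axis then refine on points away from crossbar
    c,a,w=axis(P)
    t=(P-c)@a; 
    if abs(((P-c)@[-a[1],a[0]])[t>t.max()-.02]).max()<.03:a=-a;t=-t
    e=(t<t.max()-.03)
    c2,a2,w=axis(P[e]);a2*=np.sign(a2@a)
    t=(P-c2)@a2;s=(P-c2)@[-a2[1],a2[0]]
    print(n,'key n',m.sum(),'t',t.min(),t.max(),'cross',s.min(),s.max(),'shankw',np.ptp(s[e]),'origin',c2+a2*(t.min()+.072),'or from bar',c2+a2*(t.max()-.088),'ang',np.degrees(np.arctan2(a2[1],a2[0])))
    b=blob((hsv[...,1]>100)&(hsv[...,0]<20)&(im[...,2]>100),r)
    h=cv2.convexHull(ray(d,pix(b),.014)[:,:2].astype(np.float32));print('rack',b.sum(),cv2.minAreaRect(h))
    x,y,ww,hh=cv2.boundingRect(b.astype(np.uint8));print(x,y,ww,hh)
    cv2.imwrite(f'pics/rack_{n}.png',cv2.resize(im[y-20:y+hh+10,x-10:x+ww+10],None,fx=6,fy=6,interpolation=2))
E
```

```text
top key n 476 t -0.06394780481649415 0.09509294515504482 cross -0.04016626513381965 0.0443281278551644 shankw 0.016620391748656198 origin [0.51565897 0.16184295] or from bar [0.51470158 0.16178319] ang 3.571716604192047
rack 1264 ((0.4680944085121155, -0.20384860038757324), (0.0806194543838501, 0.15029039978981018), 67.63813781738281)
312 145 46 61
scene key n 500 t -0.07151428667088269 0.09227321901375378 cross -0.04002817922424099 0.043549577359984104 shankw 0.015663732154347992 origin [0.50735693 0.16403886] or from bar [0.51113597 0.16429202] ang 3.832611339104999
rack 1169 ((0.4727167785167694, -0.20428115129470825), (0.07823509722948074, 0.14655326306819916), 67.61823272705078)
145 223 46 55
```

>>> step_arm --commands '[0.018,-0.013,0,0,0,1,0.059,-0.042,0,0,0,2,0.099,-0.071,0,0,0,3,0.139,-0.1,0,0,0,5,0.18,-0.129,0,0,0,6,0.22,-0.158,0,0,0,7,0.261,-0.187,0,0,0,9,0.301,-0.216,0,0,0,10,0.341,-0.245,0,0,0,11,0.367,-0.263,0,0,0,11.8]' --jaw 100 --grip_force 80

```text
t: 1.1
tcp_pos: [0.4513, -0.2478, 0.2006]
tool_rot: [0.999, 0.033, -0.0, -0.001]
force: [-0.0, -0.5, -0.5]
finger_gap: 0.999
gripper_force: 0.0
```

```bash
cat >>h.py <<'E'
from scipy.spatial.transform import Rotation as Ro
def wrist(manip):
    s=manip.sense();d=manip.snapshot('wrist');M=np.array(d['mount']);R=Ro.from_quat(s['tool_rot']).as_matrix()
    Rw=R@M[:3,:3];o=s['tcp_pos']+R@M[:3,3];d['R']=Rw.T;d['t']=-Rw.T@o;return s,d
def info(s):
    R=Ro.from_quat(s['tool_rot']).as_matrix();return s['t'],s['tcp_pos'].round(4),'yaw',np.degrees(np.arctan2(R[1,0],R[0,0])).round(2),'tilt',R[:2,2].round(4),s['force'].round(2),s['finger_gap'],s['gripper_force']
def goal(s,p,yaw):
    R=Ro.from_quat(s['tool_rot']);y=np.radians(yaw);T=Ro.from_matrix(np.array([[np.cos(y),np.sin(y),0],[np.sin(y),-np.cos(y),0],[0,0,-1]]))
    return R.inv().apply(np.array(p)-s['tcp_pos']).round(4),(R.inv()*T).as_rotvec(degrees=True).round(2)
E
python3 - <<'E'
from h import *;from station import manip
s,d=wrist(manip);print(info(s),s['q']);import pickle;pickle.dump(d,open('w1.pkl','wb'))
cv2.imwrite('pics/w1.png',cv2.resize(d['pixels'],None,fx=1.5,fy=1.5))
X=np.array([.47,-.204,.05]);c=d['R']@X+d['t'];print(c[:2]/c[2]*d['fx']+[d['cx'],d['cy']])
print(goal(s,[.5135,.163,.12],3.7))
E
```

```text
(1.1, array([ 0.4513, -0.2478,  0.2006]), 'yaw', np.float64(3.75), 'tilt', array([-0.0005,  0.0013]), array([-0.04, -0.54, -0.53]), 0.9991981941753398, 0.0) [-7.19932281e-01  3.80782949e-01  1.70537314e+00  7.85897117e-04
  1.05669583e+00  7.85072246e-01]
[220.68689234 147.82649912]
(array([ 0.089 , -0.4058,  0.0811]), array([-0.08,  0.02,  0.05]))
```

View pics/w1.png

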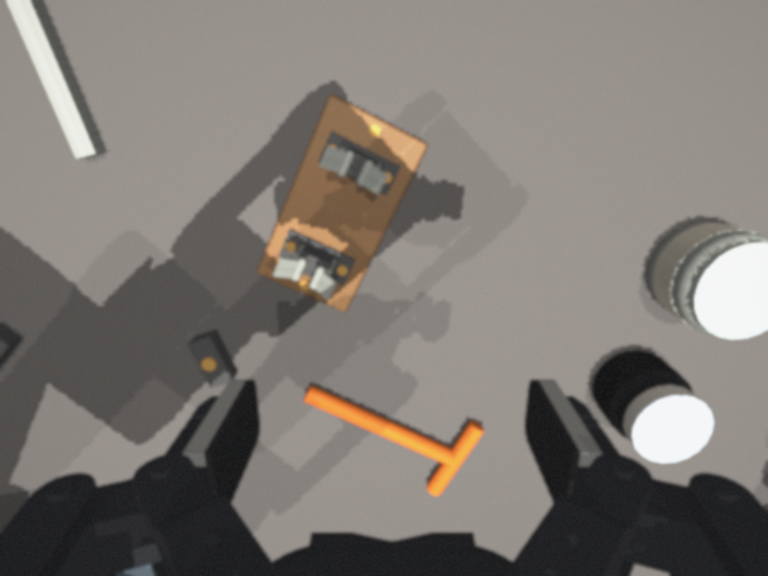

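The wrist view shows the rack from about (330,100) to (345,310), 1.5x pixels, with clips at (358,163) and (312,262). The orange look-alike lies below it at (400,430), clear of the arm's path.

>>> step_arm --commands '[0.002,-0.024,0,0,0,0,0.007,-0.069,0,0,0,0,0.011,-0.114,0,0,0,0,0.015,-0.158,0,0,0,0,0.02,-0.203,0,0,0,0,0.024,-0.248,0,0,0,0,0.028,-0.292,0,0,0,0,0.032,-0.337,0,0,0,0,0.037,-0.382,0,0,0,0,0.039,-0.406,0,0,0,0]'

```text
t: 2.15
tcp_pos: [0.4628, 0.1594, 0.2007]
tool_rot: [0.999, 0.033, -0.0, -0.0]
force: [0.7, 0.1, 0.2]
finger_gap: 1.0
gripper_force: 0.0
```

```bash
python3 - <<'E'
from h import *;from station import manip;import pickle
s,d=wrist(manip);print(info(s));cv2.imwrite('pics/w2.png',cv2.resize(d['pixels'],None,fx=1.5,fy=1.5))
X=np.array([.5135,.163,.008]);c=d['R']@X+d['t'];k=c[:2]/c[2]*d['fx']+[d['cx'],d['cy']];print('exp px',k)
m=blob(d['pixels'].min(2)>165,k);P=ray(d,pix(m),.008)[:,:2]
a=np.array([np.cos(.0646),np.sin(.0646)])
for _ in range(3):
    t=P@a;e=t<t.max()-.03;c,b,w=axis(P[e]);a=b*np.sign(b@a)
t=(P-c)@a;s_=(P-c)@[-a[1],a[0]]
print(m.sum(),'len',np.ptp(t),'bar',s_.min(),s_.max(),'w',np.ptp(s_[e]),c+a*(t.min()+.072),c+a*(t.max()-.088),np.degrees(np.arctan2(a[1],a[0])))
d1=pickle.load(open('w1.pkl','rb'));im=d1['pixels'];hsv=cv2.cvtColor(im,cv2.COLOR_BGR2HSV)
b=blob((hsv[...,1]>80)&(hsv[...,0]<20)&(hsv[...,2]>60),(228,135))
print('rack',b.sum(),cv2.minAreaRect(ray(d1,pix(b),.014)[:,:2].astype(np.float32)))
E
```

```text
(2.15, array([0.4628, 0.1594, 0.2007]), 'yaw', np.float64(3.81), 'tilt', array([-0.0002,  0.0007]), array([0.72, 0.06, 0.23]), 1.0004216351845598, 0.0)
exp px [261.10089651 115.30402026]h.py:10: RuntimeWarning: Mean of empty slice.
  c=p.mean(0);w,v=np.linalg.eigh(np.cov((p-c).T));return c,v[:,1],w
  ret = um.true_divide(
  avg = a.mean(axis, **keepdims_kw)
h.py:10: RuntimeWarning: Degrees of freedom <= 0 for slice
  c=p.mean(0);w,v=np.linalg.eigh(np.cov((p-c).T));return c,v[:,1],w
  c *= np.true_divide(1, fact)
  c *= np.true_divide(1, fact)
Traceback (most recent call last):
ValueError: zero-size array to reduction operation maximum which has no identity
```

View pics/w2.png

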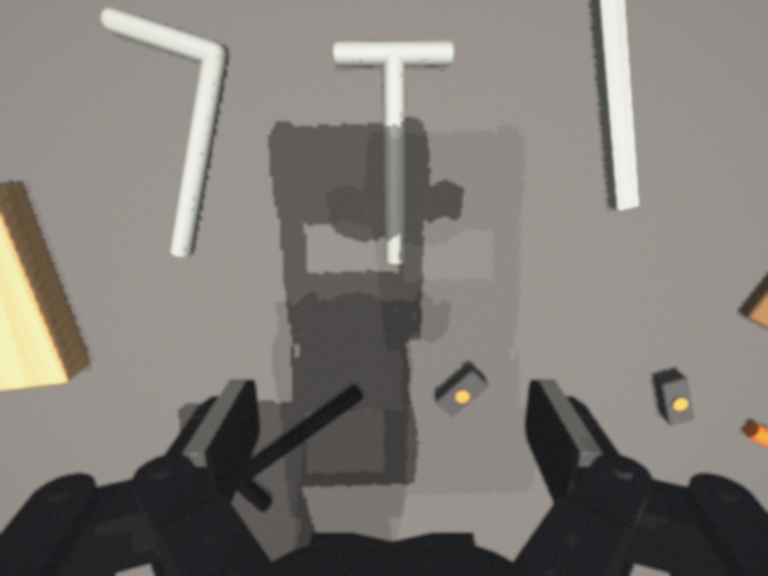

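The wrist view shows the T key upright in the frame: crossbar axis at row 52 (columns 333–454), shank at column 394, plain end at row 263, partly in the arm's shadow. Next I cast these pixels as rays.

```bash
cat >>h.py <<'E'
def rack(d,near,z=.014):
    hsv=cv2.cvtColor(d['pixels'],cv2.COLOR_BGR2HSV);m=((hsv[...,1]>80)&(hsv[...,0]<20)&(hsv[...,2]>60)).astype(np.uint8)
    b=blob(cv2.morphologyEx(m,cv2.MORPH_CLOSE,np.ones((5,5))),near);return b.sum(),cv2.minAreaRect(ray(d,pix(b),z)[:,:2].astype(np.float32))
E
python3 - <<'E'
from h import *;from station import manip;import pickle
s,d=wrist(manip)
P=ray(d,np.array([[394.5,264],[395,52],[333,52],[454,52]])/1.5,.008)[:,:2]
a=P[1]-P[0];L=np.hypot(*a);a/=L;print(P,'L',L,'bar',np.hypot(*(P[3]-P[2])),'org',P[0]+.072*a,P[1]-.08*a,np.degrees(np.arctan2(a[1],a[0])))
print(rack(pickle.load(open('w1.pkl','rb')),(228,135)))
print(goal(s,(P[0]+.072*a+P[1]-.08*a).tolist()/np.array(2) if 0 else np.r_[(P[0]+P[1]-.008*a)/2,.003],np.degrees(np.arctan2(a[1],a[0]))))
E
```

```text
[[0.44190339 0.15844274]
 [0.59665133 0.16872895]
 [0.5937585  0.21228398]
 [0.59940249 0.12730694]] L 0.15508942755250324 bar 0.08516427161040363 org [0.51374486 0.1632181 ] [0.51682748 0.163423  ] 3.802896621671979
(np.int64(6360), ((0.4717479944229126, -0.2045200765132904), (0.07926592975854874, 0.14843183755874634), 67.68660736083984))
(array([0.0524, 0.0023, 0.1977]), array([-0.16, -0.02,  0.06]))
```

>>> step_arm --commands '[0.015,0.001,0.02,0,0,0,0.035,0.002,0.05,0,0,0,0.051,0.002,0.085,0,0,0,0.051,0.002,0.12,0,0,0,0.051,0.002,0.15,0,0,0,0.051,0.002,0.17,0,0,0,0.051,0.002,0.183,0,0,0,0.051,0.002,0.191,0,0,0,0.051,0.002,0.196,0,0,0,0.051,0.002,0.197,0,0,0]'

```text
t: 3.25
tcp_pos: [0.5146, 0.1576, 0.004]
tool_rot: [0.999, 0.032, 0.0, 0.0]
force: [-0.6, -0.0, -0.3]
finger_gap: 0.999
gripper_force: 0.0
```

>>> step_arm --commands '[0,0,0,0,0,0,0,0,0,0,0,0,0,0,0,0,0,0,0,0,0,0,0,0,0,0,0,0,0,0,0,0,0,0,0,0,0,0,0,0,0,0,0,0,0,0,0,0,0,0,0,0,0,0,0,0,0,0,0,0]' --jaw 0 --grip_force 100

```text
t: 4.25
tcp_pos: [0.5143, 0.1579, 0.0038]
tool_rot: [0.999, 0.032, -0.0, -0.0]
force: [0.1, -0.2, 0.2]
finger_gap: 0.001
gripper_force: 0.0
```

```bash
python3 - <<'E'
from h import *;from station import manip;import pickle
s,d=wrist(manip);print(info(s),s['q']);s=manip.sense();print(info(s))
e=manip.snapshot('scene');cv2.imwrite('pics/m3.png',np.hstack([d['pixels'][:,56:456],cv2.resize(e['pixels'][150:290,250:396],(400,384))]))
E
```

```text
(4.25, array([0.5143, 0.1579, 0.0038]), 'yaw', np.float64(3.66), 'tilt', array([-0.,  0.]), array([ 0.1 , -0.23,  0.16]), 0.0006164443480869897, 0.0) [8.99841311e-02 7.22898881e-01 1.79177981e+00 7.85373278e-06
 6.26961243e-01 1.59694790e+00]
(4.3, array([0.5143, 0.1579, 0.0038]), 'yaw', np.float64(3.66), 'tilt', array([-0.,  0.]), array([-0.91, -0.3 , -0.45]), 0.0011494770755150086, 0.0)
```

View pics/m3.png

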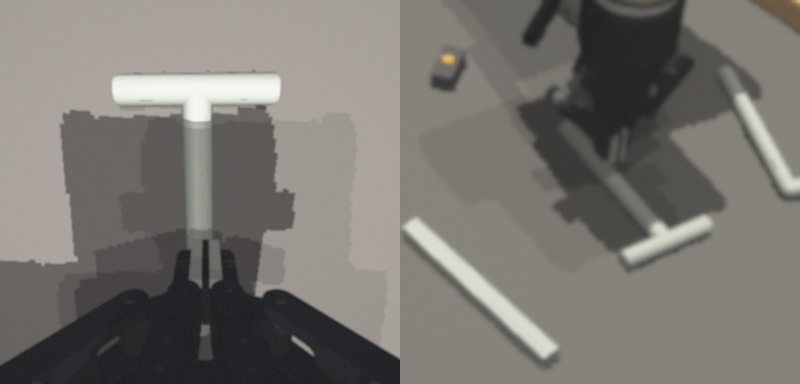

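The wrist view shows the shut fingers in front of the shank at about (205,245), and the key doesn't seem to have moved. In the scene crop the fingertips are at about (607,160), next to or above the shank. I'll check whether they ended up above it or beside it.

```bash
python3 - <<'E'
from h import *;from station import manip
def pr(d,X): c=d['R']@np.array(X)+d['t'];return (c[:2]/c[2]*d['fx']+[d['cx'],d['cy']]).round(1)
s,d=wrist(manip);e=manip.snapshot('scene')
for z in(.004,.016,.03):
    p=pr(e,[.5143,.1579,z]);print(z,'scene crop',((p-[250,150])*[400/146,384/140]+[400,0]).round(0),'wrist',pr(d,[.5143,.1579,z])-[56,0])
for n,D,q,sc in(('scene',e,(337,220),1),):
    m=blob(D['pixels'].min(2)>120,q);P=ray(D,pix(m),.008)[:,:2];print(m.sum(),P.min(0),P.max(0))
# wrist: shank centre/end rows
Q=ray(d,np.array([[197,90],[199,200],[112,90],[281,88]])+[56,0],.008)[:,:2];a=Q[0]-Q[1];print(Q,np.degrees(np.arctan2(a[1],a[0])))
cv2.imwrite('pics/m4.png',np.hstack([cv2.resize(e['pixels'][180:230,300:360],(600,500),interpolation=2),cv2.resize(d['pixels'][200:300,240:280],(200,500),interpolation=2)]))
E
```

```text
0.004 scene crop [605. 180.] wrist [205.2 230.2]
0.016 scene crop [606. 171.] wrist [205.2 239.4]
0.03 scene crop [608. 160.] wrist [205.2 251.7]
90360 [-0.22672759 -0.56308994] [0.9333279  0.63246038]
[[0.59541588 0.16727516]
 [0.53519918 0.16282243]
 [0.59266003 0.21091272]
 [0.59910986 0.12428667]] 4.22904838967574
```

View pics/m4.png

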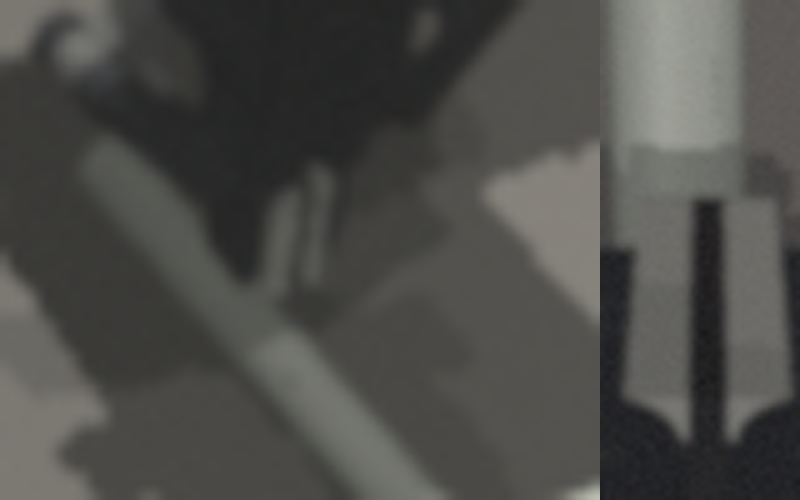

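The close-up shows the shut fingertips: scene pixels (327,209) and (331.5,208.5), wrist pixels (271,240) and (253,240). They look like they end above the shank. I'll triangulate them.

```bash
python3 - <<'E'
from h import *;from station import manip
s,d=wrist(manip);e=manip.snapshot('scene')
def Pm(D): return np.diag([1,1,1])@np.array([[D['fx'],0,D['cx']],[0,D['fy'],D['cy']],[0,0,1]])@np.c_[D['R'],D['t']]
for a,b in(((271,240),(327,209)),((252.6,240),(331.5,208.5)),((253+0,91),(347,253))):
    X=cv2.triangulatePoints(Pm(d),Pm(e),np.array(a,float)[:,None],np.array(b,float)[:,None])[:,0];print(X[:3]/X[3])
print('camera',-d['R'].T@d['t'],'tip in view axis',info(s)[:3])
E
```

```text
[0.52574268 0.15360287 0.0394107 ]
[0.52742335 0.1633252  0.03997984]
[ 0.59678188  0.1721592  -0.04573625]
camera [0.59847441 0.16331849 0.17721539] tip in view axis (4.45, array([0.5143, 0.1578, 0.0038]), 'yaw')
```

>>> step_arm --commands '[0,0,0,0,0,0,0,0,0,0,0,0,0,-0.002,0,0,0,0,0,-0.005,0,0,0,0,0,-0.005,0,0,0,0,0,-0.005,0.003,0,0,0,0,-0.005,0.006,0,0,0,0,-0.005,0.009,0,0,0,0,-0.005,0.012,0,0,0,0,-0.005,0.012,0,0,0]' --jaw 100

```text
t: 5.55
tcp_pos: [0.5136, 0.1627, -0.0088]
tool_rot: [0.999, 0.032, -0.001, 0.0]
force: [-0.4, -0.2, -0.5]
finger_gap: 1.002
gripper_force: 0.0
```

```bash
python3 - <<'E'
from h import *;from station import manip
s,d=wrist(manip);print(info(s),manip.tcp_to_grasp);e=manip.snapshot('scene')
c=e['pixels'][170:250,280:390]
cv2.imwrite('pics/m5.png',np.vstack([cv2.resize(d['pixels'][180:384],(770,270)),cv2.resize(np.clip(c*1.6,0,255).astype(np.uint8),(440,320),interpolation=2) if 0 else cv2.copyMakeBorder(cv2.resize(np.clip(c*1.6,0,255).astype(np.uint8),(440,320),interpolation=2),0,0,0,330,0)]))
E
```

```text
(5.55, array([ 0.5136,  0.1627, -0.0088]), 'yaw', np.float64(3.66), 'tilt', array([-0.0011, -0.0001]), array([-0.42, -0.17, -0.46]), 1.0017681853942741, 0.0) 0.0187
```

View pics/m5.png

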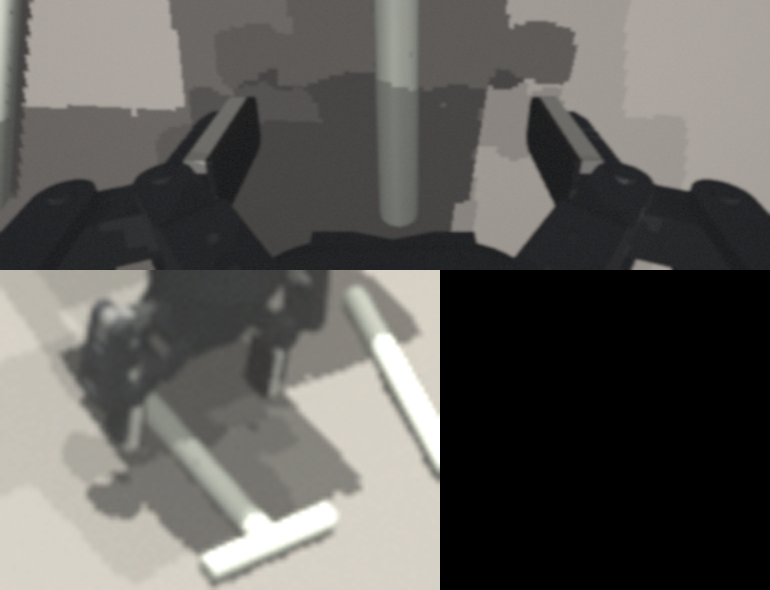

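The view shows the open fingers on either side of the shank with no contact, even though TCP z reads -0.009. Tips are at wrist (362,253) and (164,253), scene (313,215) and (349,201).

```bash
python3 - <<'E'
from h import *;from station import manip
s,d=wrist(manip);e=manip.snapshot('scene')
def Pm(D): return np.array([[D['fx'],0,D['cx']],[0,D['fy'],D['cy']],[0,0,1]])@np.c_[D['R'],D['t']]
for a,b in(((362.4,253.3),(313,215)),((164.2,253.3),(349,201))):
    X=cv2.triangulatePoints(Pm(d),Pm(e),np.array(a,float)[:,None],np.array(b,float)[:,None])[:,0];print(X[:3]/X[3])
print(info(s))
E
```

```text
[0.52714741 0.11677313 0.03711188]
[0.53209061 0.20418522 0.05236388]
(5.65, array([ 0.5139,  0.1628, -0.0084]), 'yaw', np.float64(3.65), 'tilt', array([-0.0003, -0.    ]), array([ 0.44,  1.  , -0.37]), 1.0028336142023093, 0.0)
```

>>> step_arm --commands '[0,0.01,0,0,0,0,0,0.025,0,0,0,0,0,0.04,0,0,0,0,0,0.04,0,0,0,0,0,0.04,0,0,0,0,0,0.04,0,0,0,0,0,0.04,0.004,0,0,0,0,0.04,0.009,0,0,0,0,0.04,0.014,0,0,0,0,0.04,0.016,0,0,0]' --jaw 0

```text
t: 6.75
tcp_pos: [0.516, 0.1232, -0.025]
tool_rot: [0.999, 0.032, -0.001, -0.0]
force: [0.3, 0.6, 0.8]
finger_gap: 0.003
gripper_force: 0.0
```

>>> step_arm --commands '[0,0,0.001,0,0,0,0,0,0.001,0,0,0,0,0,0.002,0,0,0,0,0,0.002,0,0,0,0,0,0.003,0,0,0,0,0,0.003,0,0,0,0,0,0.004,0,0,0,0,0,0.004,0,0,0,0,0,0.005,0,0,0,0,0,0.005,0,0,0]'

```text
t: 7.75
tcp_pos: [0.5164, 0.1229, -0.0293]
tool_rot: [0.999, 0.032, -0.0, 0.0]
force: [0.3, -0.2, -0.5]
finger_gap: -0.002
gripper_force: 0.0
```

No contact yet at -0.029, so I'll go on slowly.

>>> step_arm --commands '[0,0,0.001,0,0,0,0,0,0.001,0,0,0,0,0,0.002,0,0,0,0,0,0.002,0,0,0,0,0,0.003,0,0,0,0,0,0.003,0,0,0,0,0,0.003,0,0,0,0,0,0.004,0,0,0,0,0,0.004,0,0,0,0,0,0.004,0,0,0]'

```text
t: 8.75
tcp_pos: [0.5165, 0.1229, -0.0305]
tool_rot: [0.999, 0.032, 0.001, 0.0]
force: [-3.2, 0.4, 21.6]
finger_gap: 0.003
gripper_force: 10.8
```

The table was touched at a TCP reading of about -0.0297. The real fingertips therefore end about 30 mm short of the reported TCP, and I'll use that offset from here on.

>>> step_arm --commands '[0,0,-0.02,0,0,0,0,0,-0.032,0,0,0,0,-0.02,-0.032,0,0,0,0,-0.04,-0.032,0,0,0,0,-0.04,-0.032,0,0,0,0,-0.04,-0.032,0,0,0,0,-0.04,-0.03,0,0,0,0,-0.04,-0.024,0,0,0,0,-0.04,-0.016,0,0,0,0,-0.04,-0.012,0,0,0]' --jaw 100

```text
t: 9.75
tcp_pos: [0.5134, 0.1623, -0.0223]
tool_rot: [1.0, 0.032, -0.001, 0.0]
force: [-0.0, 0.4, -0.1]
finger_gap: 1.0
gripper_force: 0.0
```

>>> step_arm --commands '[0,0,0.003,0,0,0,0,0,0.006,0,0,0,0,0,0.007,0,0,0,0,0,0.007,0,0,0,0,0,0.007,0,0,0,0,0,0.007,0,0,0,0,0,0.007,0,0,0,0,0,0.007,0,0,0,0,0,0.007,0,0,0,0,0,0.007,0,0,0]'

```text
t: 10.75
tcp_pos: [0.514, 0.1629, -0.0281]
tool_rot: [0.999, 0.032, 0.0, -0.0]
force: [0.1, 0.6, -0.8]
finger_gap: 1.003
gripper_force: 0.0
```

>>> step_arm --commands '[0,0,0,0,0,0,0,0,0,0,0,0,0,0,0,0,0,0,0,0,0,0,0,0,0,0,0,0,0,0,0,0,0,0,0,0,0,0,0,0,0,0,0,0,0,0,0,0,0,0,0,0,0,0,0,0,0,0,0,0]' --jaw 0 --grip_force 100

```text
t: 11.75
tcp_pos: [0.5139, 0.1628, -0.0278]
tool_rot: [0.999, 0.032, 0.0, 0.0]
force: [-1.1, -0.2, 5.5]
finger_gap: 0.142
gripper_force: 98.1
```

>>> step_arm --commands '[0,0,-0.004,0,0,0,0,0,-0.01,0,0,0,0,0,-0.02,0,0,0,0,0,-0.035,0,0,0,0,0,-0.055,0,0,0,0,0,-0.075,0,0,0,0,0,-0.095,0,0,0,0,0,-0.115,0,0,0,0,0,-0.125,0,0,0,0,0,-0.13,0,0,0]'

```text
t: 12.75
tcp_pos: [0.5143, 0.1629, 0.1031]
tool_rot: [0.999, 0.032, 0.001, -0.0]
force: [0.1, -0.6, -2.1]
finger_gap: 0.144
gripper_force: 97.9
```

```bash
python3 - <<'E'
from h import *;from station import manip
s,d=wrist(manip);e=manip.snapshot('scene');print(info(s),s['q'])
cv2.imwrite('pics/m6.png',np.hstack([d['pixels'][:,56:456],cv2.resize(e['pixels'][100:260,250:416],(400,384))]))
print(goal(s,[.4712,-.2043,.13],-22.3))
E
```

```text
(12.75, array([0.5143, 0.1629, 0.1031]), 'yaw', np.float64(3.67), 'tilt', array([0.0018, 0.0002]), array([ 0.1 , -0.65, -2.13]), 0.1441274415874087, 97.89270043373108) [ 9.95621647e-02  5.52665051e-01  1.73970673e+00 -7.72829733e-06
  8.47384507e-01  1.60639578e+00]
(array([-0.0665,  0.3637, -0.0271]), array([-0.03, -0.1 , 25.97]))
```

View pics/m6.png

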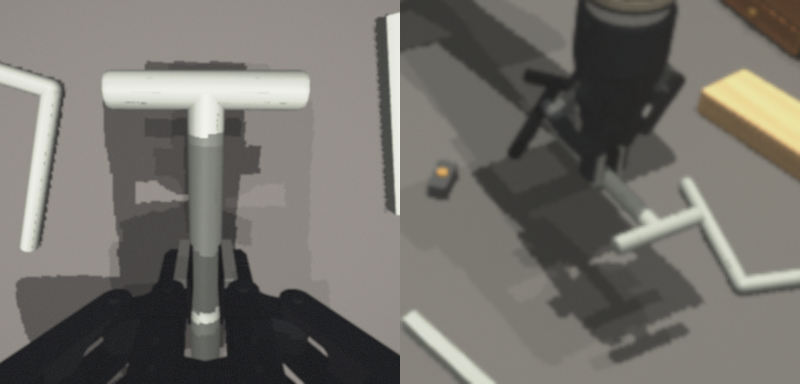

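The key is held level and parallel to the tool: crossbar at row 90, columns 103–309, shank at column 206. The clip positions come from the earlier fits, so I'm carrying the key over the rack.

>>> step_arm --commands '[-0.003,0.018,0,0,0,1,-0.01,0.055,0,0,0,4,-0.017,0.095,0,0,0,7,-0.025,0.138,0,0,0,10,-0.033,0.182,0,0,0,13,-0.041,0.225,0,0,0,16,-0.049,0.269,0,0,0,19,-0.057,0.309,0,0,0,22,-0.063,0.346,0,0,0,25,-0.0665,0.364,0,0,0,26]'

```text
t: 13.85
tcp_pos: [0.4705, -0.208, 0.1008]
tool_rot: [0.981, -0.196, -0.0, 0.0]
force: [-0.4, -0.3, -2.7]
finger_gap: 0.136
gripper_force: 98.1
```

```bash
python3 - <<'E'
from h import *;from station import manip;import pickle
s,d=wrist(manip);t=manip.snapshot('top');e=manip.snapshot('scene');print(info(s))
pickle.dump((s,d,t,e),open('p7.pkl','wb'))
def pr(d,X): c=d['R']@np.array(X)+d['t'];return c[:2]/c[2]*d['fx']+[d['cx'],d['cy']]
print(rack(e,pr(e,[.471,-.204,.014])))
w=d['pixels'];r=pr(d,[.5,-.216,.03]);print(r)
cv2.imwrite('pics/m7.png',np.hstack([w[:,56:456],cv2.resize(e['pixels'][150:290,100:246],(400,384),interpolation=2)]))
print(goal(s,[.4712,-.2043,.105],-22.3))
E
```

```text
(13.85, array([ 0.4705, -0.208 ,  0.1008]), 'yaw', np.float64(-22.59), 'tilt', array([-0.0002, -0.0005]), array([-0.39, -0.3 , -2.67]), 0.13615915355096578, 98.13682079315186)
(np.int64(1160), ((0.4750036299228668, -0.20506948232650757), (0.07939907908439636, 0.15118183195590973), 67.58221435546875))
[256.72757308 155.99682343]
(array([-0.0007, -0.0037, -0.0042]), array([ 0.03,  0.  , -0.29]))
```

View pics/m7.png

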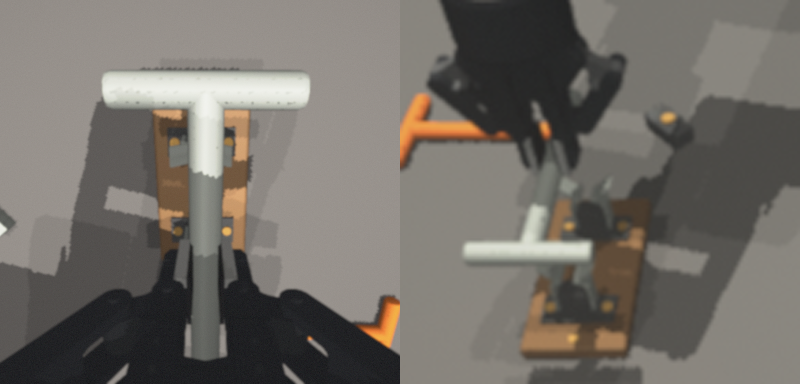

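The key is over the rack and lengthwise. In the wrist view the shank is at column 206, the board edges at about 158 and 248, and the near clip's screws at (178,231) and (227,231). I'll work out the sideways offset in tool axes.

```bash
python3 - <<'E'
from h import *;import pickle
s,d,t,e=pickle.load(open('p7.pkl','rb'));R=Ro.from_quat(s['tool_rot']);T=lambda uv,z:R.inv().apply(ray(d,np.array(uv)+[56,0],z)-s['tcp_pos']).round(4)
print('screws near',T([[178,231],[227,231]],.018));print('far',T([[174,142],[229,142]],.018))
kz=s['tcp_pos'][2]+.0358
print('bar ends',T([[103,90],[309,90]],kz),'shank',T([[191,160],[222,160]],kz))
hsv=cv2.cvtColor(d['pixels'],cv2.COLOR_BGR2HSV);m=(hsv[...,1]>80)&(hsv[...,0]<20)&(hsv[...,2]>60)
for r in(120,180,195,205,215):
    c=np.nonzero(m[r,150:330])[0]+150-56;print(r,c.min(),c.max(),T([[c.min(),r],[c.max()+1,r]],.014))
E
```

```text
screws near [[-0.0413 -0.0251  0.0828]
 [-0.0414  0.0192  0.0829]]
far [[ 0.0394 -0.0261  0.0828]
 [ 0.0394  0.0191  0.0829]]
bar ends [[ 0.082  -0.0432 -0.0358]
 [ 0.0819  0.043  -0.0358]] shank [[ 0.052  -0.0068 -0.0358]
 [ 0.052   0.0071 -0.0358]]
120 153 249 [[ 0.0567 -0.043   0.0868]
 [ 0.0566  0.0361  0.0869]]
180 157 246 [[ 0.0056 -0.0423  0.0868]
 [ 0.0056  0.0358  0.0869]]
195 158 246 [[-0.0082 -0.0421  0.0868]
 [-0.0082  0.0364  0.0869]]
205 159 245 [[-0.0176 -0.0417  0.0868]
 [-0.0177  0.0359  0.0869]]
215 159 245 [[-0.0273 -0.0422  0.0868]
 [-0.0274  0.0363  0.0869]]
```

Both clips sit ±40 mm lengthwise of the grip, so the key is centred along the rack. It is 3.3 mm off sideways; I'll correct that and come down to just above the lips.

>>> step_arm --commands '[0,-0.0015,0,0,0,0,0,-0.0033,0,0,0,-0.3,0,-0.0033,0.008,0,0,-0.3,0,-0.0033,0.018,0,0,-0.3,0,-0.0033,0.028,0,0,-0.3,0,-0.0033,0.038,0,0,-0.3,0,-0.0033,0.046,0,0,-0.3,0,-0.0033,0.052,0,0,-0.3,0,-0.0033,0.055,0,0,-0.3,0,-0.0033,0.056,0,0,-0.3]'

```text
t: 15.0
tcp_pos: [0.472, -0.2016, 0.0454]
tool_rot: [0.982, -0.191, -0.0, -0.0]
force: [-0.9, 0.3, -1.7]
finger_gap: 0.139
gripper_force: 98.2
```

```bash
python3 - <<'E'
from h import *;from station import manip
s,d=wrist(manip);print(info(s));print(goal(s,[.4712,-.2043,.0142],-22.3))
E
```

```text
(15.0, array([ 0.472 , -0.2016,  0.0454]), 'yaw', np.float64(-22.05), 'tilt', array([-0.0004,  0.0003]), array([-0.95,  0.26, -1.73]), 0.13932045841669333, 98.20088624954224)
(array([0.0003, 0.0028, 0.0312]), array([-0.01,  0.03,  0.25]))
```

>>> step_arm --commands '[0,0.002,0,0,0,0.2,0,0.003,0,0,0,0.2,0,0.003,0,0,0,0.2,0,0.003,0,0,0,0.2,0,0.003,0,0,0,0.2,0,0.003,0,0,0,0.2,0,0.003,0,0,0,0.2,0,0.003,0,0,0,0.2,0,0.003,0,0,0,0.2,0,0.003,0,0,0,0.2]'

```text
t: 16.05
tcp_pos: [0.471, -0.2043, 0.0458]
tool_rot: [0.981, -0.193, -0.0, -0.0]
force: [0.2, 0.5, -2.2]
finger_gap: 0.141
gripper_force: 98.2
```

```bash
python3 - <<'E'
from h import *;from station import manip
s,d=wrist(manip);print(info(s));R=Ro.from_quat(s['tool_rot']);T=lambda uv,z:R.inv().apply(ray(d,np.array(uv),z)-s['tcp_pos'])[:,:2].round(4)
hsv=cv2.cvtColor(d['pixels'],cv2.COLOR_BGR2HSV);m=(hsv[...,1]>80)&(hsv[...,0]<20)&(hsv[...,2]>60)
for r in range(60,260,20):
    c=np.nonzero(m[r,130:350])[0]+130
    if len(c)>1: p=T([[c.min(),r],[c.max()+1,r]],.014);print(r,c.min(),c.max(),p[:,1],p[:,1].mean(),p[0,0])
cv2.imwrite('pics/m8.png',np.vstack([cv2.resize(d['pixels'][:270,100:412],(624,540))]))
E
```

```text
(16.05, array([ 0.471 , -0.2043,  0.0458]), 'yaw', np.float64(-22.24), 'tilt', array([-0.,  0.]), array([ 0.24,  0.51, -2.2 ]), 0.1405263925992976, 98.20825338363647)
120 201 323 [-0.0391  0.0399] 0.0003999999999999976 0.0625
140 203 321 [-0.0386  0.0394] 0.0003999999999999976 0.0497
160 204 320 [-0.0388  0.0396] 0.00040000000000000105 0.0363
180 205 319 [-0.0389  0.0398] 0.0004500000000000025 0.0223
200 206 317 [-0.0391  0.0393] 9.99999999999994e-05 0.0077
220 208 316 [-0.0385  0.0394] 0.000449999999999999 -0.0076
240 208 315 [-0.0394  0.0396] 0.00010000000000000286 -0.0236
```

View pics/m8.png

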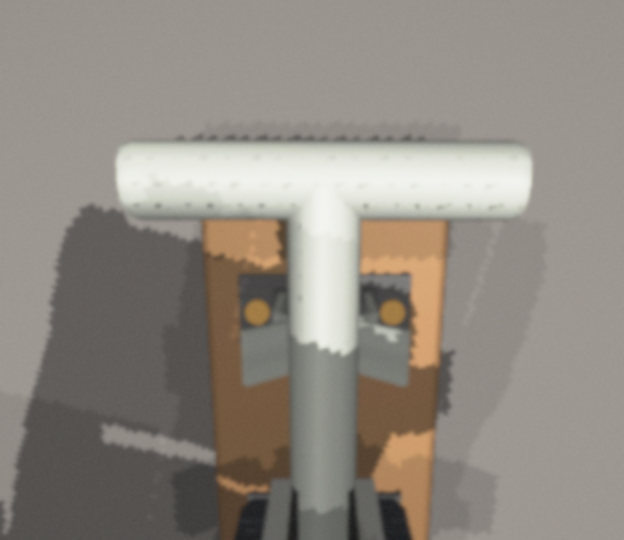

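The key is centred over the clips to 0.4 mm, with the shank between the flared lips (near (325,350)). Now I'll press down in guarded steps.

>>> step_arm --commands '[0,0,0.003,0,0,0,0,0,0.007,0,0,0,0,0,0.01,0,0,0,0,0,0.012,0,0,0,0,0,0.013,0,0,0,0,0,0.014,0,0,0,0,0,0.015,0,0,0,0,0,0.016,0,0,0,0,0,0.017,0,0,0,0,0,0.018,0,0,0]'

```text
t: 17.1
tcp_pos: [0.472, -0.2053, 0.0297]
tool_rot: [0.981, -0.193, 0.001, 0.001]
force: [-3.3, -0.3, 17.0]
finger_gap: 0.139
gripper_force: 100.3
```

>>> step_arm --commands '[0,0,0.001,0,0,0,0,0,0.002,0,0,0,0,0,0.003,0,0,0,0,0,0.004,0,0,0,0,0,0.005,0,0,0,0,0,0.006,0,0,0,0,0,0.007,0,0,0,0,0,0.008,0,0,0,0,0,0.009,0,0,0,0,0,0.01,0,0,0]'

```text
t: 18.1
tcp_pos: [0.4708, -0.2045, 0.0172]
tool_rot: [0.981, -0.193, -0.0, 0.0]
force: [0.8, -1.6, -7.5]
finger_gap: 0.139
gripper_force: 97.9
```

>>> step_arm --commands '[0,0,0.0005,0,0,0,0,0,0.001,0,0,0,0,0,0.0015,0,0,0,0,0,0.002,0,0,0,0,0,0.0025,0,0,0,0,0,0.003,0,0,0,0,0,0.003,0,0,0,0,0,0.003,0,0,0,0,0,0.003,0,0,0,0,0,0.003,0,0,0]'

```text
t: 19.1
tcp_pos: [0.4706, -0.2041, 0.0147]
tool_rot: [0.981, -0.193, -0.0, -0.0]
force: [-1.4, -1.8, -9.5]
finger_gap: 0.142
gripper_force: 98.1
```

>>> step_arm --commands '[0,0,0.0005,0,0,0,0,0,0.0005,0,0,0,0,0,0.001,0,0,0,0,0,0.001,0,0,0,0,0,0.0015,0,0,0,0,0,0.0015,0,0,0,0,0,0.002,0,0,0,0,0,0.002,0,0,0,0,0,0.002,0,0,0,0,0,0.002,0,0,0]'

```text
t: 20.1
tcp_pos: [0.4712, -0.2046, 0.0141]
tool_rot: [0.981, -0.193, 0.001, 0.0]
force: [-3.9, -0.4, 9.4]
finger_gap: 0.14
gripper_force: 100.2
```

Both clips have snapped and the key is on its seats (9 N up at a reading of 0.0141, the height predicted). I'll take the push off, let go and rise.

>>> step_arm --commands '[0,0,-0.0005,0,0,0,0,0,-0.001,0,0,0,0,0,-0.001,0,0,0,0,0,-0.001,0,0,0,0,0,-0.001,0,0,0,0,0,-0.001,0,0,0,0,0,-0.001,0,0,0,0,0,-0.001,0,0,0,0,0,-0.001,0,0,0,0,0,-0.001,0,0,0]'

```text
t: 21.1
tcp_pos: [0.4712, -0.2045, 0.0141]
tool_rot: [0.981, -0.193, 0.0, 0.0]
force: [-3.2, -0.7, 6.1]
finger_gap: 0.143
gripper_force: 99.6
```

>>> step_arm --commands '[0,0,0,0,0,0,0,0,0,0,0,0,0,0,0,0,0,0,0,0,0,0,0,0,0,0,0,0,0,0,0,0,0,0,0,0,0,0,0,0,0,0,0,0,0,0,0,0,0,0,0,0,0,0,0,0,0,0,0,0]' --jaw 100

```text
t: 22.1
tcp_pos: [0.4709, -0.2044, 0.0138]
tool_rot: [0.981, -0.193, 0.0, 0.0]
force: [-0.7, -0.6, -0.8]
finger_gap: 0.999
gripper_force: 0.0
```

>>> step_arm --commands '[0,0,-0.005,0,0,0,0,0,-0.015,0,0,0,0,0,-0.03,0,0,0,0,0,-0.05,0,0,0,0,0,-0.07,0,0,0,0,0,-0.09,0,0,0,0,0,-0.11,0,0,0,0,0,-0.13,0,0,0,0,0,-0.14,0,0,0,0,0,-0.145,0,0,0]'

```text
t: 23.1
tcp_pos: [0.4714, -0.2047, 0.1603]
tool_rot: [0.981, -0.193, 0.001, 0.001]
force: [-0.5, -0.2, 0.2]
finger_gap: 0.999
gripper_force: 0.0
```

```bash
python3 - <<'E'
from h import *;from station import manip
s,d=wrist(manip);print(info(s));R=Ro.from_quat(s['tool_rot'])
m=blob((d['pixels'].min(2)>165),(256,100));P=ray(d,pix(m),.05)[:,:2];print(m.sum(),P.min(0),P.max(0))
y=np.radians(-22.3);a=np.array([np.cos(y),np.sin(y)]);q=P-[.4712,-.2043];t=q@a;n=q@[-a[1],a[0]]
print('along',t.min(),t.max(),'across',n.min(),n.max(),[ (round(x,3),n[abs(t-x)<.003].min().round(4),n[abs(t-x)<.003].max().round(4)) for x in np.arange(t.min()+.005,t.max(),.015) if (abs(t-x)<.003).any()])
cv2.imwrite('pics/m9.png',cv2.resize(d['pixels'],None,fx=1.5,fy=1.5))
E
```

```text
(23.1, array([ 0.4714, -0.2047,  0.1603]), 'yaw', np.float64(-22.24), 'tilt', array([ 0.002 , -0.0014]), array([-0.49, -0.21,  0.17]), 0.9985223509750197, 0.0)
1842 [ 0.51624283 -0.27569429] [ 0.56864331 -0.1952519 ]
along 0.05037432379076646 0.08906677330296206 across -0.0420309116465738 0.04264171054112778 [(np.float64(0.055), np.float64(-0.0059), np.float64(0.0048)), (np.float64(0.07), np.float64(-0.0058), np.float64(0.0056)), (np.float64(0.085), np.float64(-0.0418), np.float64(0.0425))]
```

The wrist measurement puts the key about 1 mm off lengthwise and about 0 mm across. Its bar measures 84.7 mm on the seat plane, so the height is right too. Handing in.

```bash
python3 -c "
from station import manip
print(manip.sign_off())"
```

```text
the job is handed in; nothing more can be done
None
```

The T-handled key is snapped into both clips and released, with the gripper raised clear, and the job was handed in at about 23 s; by wrist-camera measurement it sits within about 1 mm of the seat point, but the sign-off returned no verdict.

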